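# Portion walnuts through a spring-slide dispenser and hold the slide open

### The arm

A 6-joint arm with a two-finger parallel gripper is mounted at the origin on the work surface. World frame = base frame: x ahead of the robot, y to its left, z up, the work surface at z = 0. Lengths are in m, angles in degrees, forces in N, time in s.
With the tool pointing down it reaches from about 0.35 to 0.875 m from the base axis. Payload 4.2 kg.
Tool frame: the origin (TCP) lies midway between the tips of the shut fingers; the grasp point (between the pads) lies 19 mm behind it (r.pinch_z is the distance from the TCP to the grasp point, in m); z points along the fingers, y is the line along which they close (so a half turn about z gives the same grasp; the last joint's range is limited). The gripper opens to 87 mm and grips with 3 to 60 N. Pads are 19 mm wide; open, the fingers measure 117 mm over their backs; the gripper's body (75 mm by 190 mm) begins 51 mm behind the grasp point.
Start: joints at [-54.397, 22.042, 0.453, 0, -68.411, -14.817], TCP at [0.222, -0.584, 0.223] pointing down, gripper open.
Joint ranges: [-179.83, 179.83], [-69.29, 118.12], [-61.27, 80.66], [-181.25, 117.63], [-171.15, -9.14], [-177.46, 177.46]. Speed limits (degrees/s): [159.86, 159.86, 180, 180, 180, 180].

### API

Orientations are given as a 3x3 rotation matrix whose columns are the frame's x, y, z axes.
In Python, from station import r, imaging, models gives the robot as it stands. The module is installed in compiled form; this text tells all that it offers.
- The arm moves only by the tool apply_moves, never from a script. Its argument "moves" is a list of rows, each a list of 2 entries, a list of its own where there are three numbers: the shift along the tool's x, y, z in m, then the turn about the tool's z in degrees. A call has 1 to 5 rows; each row shifts and turns the commanded pose from where the row before left it, along the tool's axes as they then stand; what a row does not reach is not made up. A row lasts 1/12 s, in which the tool goes at most 41.7 mm and 7.16 degrees, less where a joint would pass 70% of its speed; a pose out of reach is approached as far as the arm can. A call is refused whole if a number of a shift passes 0.0417 or a number of a turn 7.16, either way. A call with a gripper value outside its range is refused whole. "hand" is the finger opening in m, from 0 to 0.087, set as the call begins (left out, the last holds). The fingers move at their own pace and stop on an object; the grip force is fixed at half the most. Time passes only in rows, so rows that do not move let the fingers close. It gives the time, the measured TCP pose, the force, the opening and the grip force at its end, in the units of the state.
- r.sense(): the state, without advancing time (a new reading comes with each control period).
- imaging.capture(name): name is "side" or "top" or "wrist"; returns a dict with "frame" (400x640x3 uint8, blue, green, red), "intrinsics" (3x3 intrinsics, pixels), "eye" and "orientation" of the camera in the world. Camera axes: x right, y down, z forward; pixel columns grow to the right and rows downward; lengths in m; the calibration is good to about 2 mm. A picture is of the moment at which its call begins. There is no depth.
- r.finish_job(): hands the job in; it is judged then, once.
Trained networks look in a picture, given as the dict that the camera call returned (one of the last four; its "shot" number tells which), for a name from the list of things; names that differ only in an ending like _2 or _b are one class to them, and where a whole thing is asked for, a point or a joint stands for the part that bears it (a point fixed in the world has none). Each returns a list of dicts, best first, with "confidence" (0 to 1); they miss things now and then, are a little off and sometimes report something else, mostly with a low value. They report only what shows in the picture. A call takes as long as a camera call.
- models.cut_out(picture, target): "region" (400x640 bool, what is visible of it) and "extent" ([left, top, width, height] as shares, 0 to 1, of the picture: columns of its width, rows of its height, round what is visible of it).
- models.place_of(picture, target): "at" ([column, row] as shares, 0 to 1, of the picture: columns of its width, rows of its height: a listed point, or the origin of a listed thing).
The state is a dict: "time_s": time; "joints": joint angles; "joint_velocities": joint speeds; "effort": joint torques, N m; "tcp_pos": TCP position; "ee_rot": TCP orientation; "wrist_force": force on the tool from outside, world axes, zero at the start; "moment": the same for the moment, N m; "gripper_width": opening from 0.0 (shut) to 1.0 (fully open); "gripper_force": force on a finger pad.
Only numpy, scipy, OpenCV 4.12 (cv2) and the standard library are available. Lean on these libraries where they do the work, as an engineer would, in place of code of your own. Each camera call takes 0.05 s, during which the arm holds its last target. There are 200 camera calls.

### The job

With the slide of the nut dispenser still shut, drop both walnuts into its open hopper from above; then pull the sprung slide out by its upright tab until the tab stands level with the two clips on the rails, so that both nuts fall into the mug below. Finish while still holding the slide there with the gripper (it springs shut if let go), because I will pour more nuts through. Leave the mug standing where it is and the other things on the table alone.

Things in the scene. Friction and masses are not known exactly. Their poses are not given: they have to be found in the camera images.
- dispenser: Nut dispenser, fixed, on a wooden base board 300 x 130 x 8 mm. Origin: on the table straight below the hopper's centre; z up; the slide pulls out along its -x (towards the robot, within 0.25 rad). Two aluminium rails along x at y = -44 and +44 mm (8 mm wide, top at 130 mm height), x = -235 to +65 mm, carry the slide. Posts and legs stand under the rails.
- hopper (a point): Centre of the mouth of the dispenser's white hopper, open on top, 202 mm above the table. Mouth 106 mm (dispenser x) by 126 mm (y) inside, tapering down to a straight throat 46 x 66 mm from 150 to 127 mm height, closed below by the slide.
- gate: The sprung slide: steel plate 76 mm wide, 5 mm thick, top at 124 mm height, floor of the hopper when shut. Shut at the start; moves only along the dispenser's -x, by 85 mm at most. A spring pulls it shut: 2.7 N at the start, plus 0.9 N per 10 mm (about 8 N at the clips). Hopper fully open from 51 mm on. Axes, and origin when shut, are the dispenser's.
- tab (a point): Middle of the slide's upright dark-wood pull tab, 10 mm below its top. Tab 10 mm thick (dispenser x), 30 mm wide (y), from the plate at 124 mm up to 180 mm above the table; this point is at 170 mm. Shut, it is at x = -125 mm in the dispenser's frame. Can be taken from above.
- mark (a point): The mark: midpoint between two small dark steel clips, one on each rail (6 mm thick in x, reaching from y = 39 to 69 mm either side, top at 134 mm height, as this point). Fixed, but set differently each time: 50 to 65 mm further out (dispenser -x) than the shut tab. Axes as the dispenser's. Tab and clips are level when they have the same x in the dispenser's frame.
- mug: White ceramic mug, 88 mm across, 95 mm tall, wall 4 mm, loose, 350 g, standing on the dispenser's base board straight below the hopper, handle away from the robot. Origin: centre of its underside; z up.
- walnut_a_center (a point): Centre of a walnut: 28 mm across, 31 mm tall, about 14 g, standing on its small flat foot on the table, to one side of the dispenser; this point is 15.5 mm above its foot.
- walnut_b_center (a point): Centre of the other walnut, the same in every way, on the other side of the dispenser.
- walnut_a: The walnut of point walnut_a_center; origin at its foot.
- walnut_b: The walnut of point walnut_b_center; origin at its foot.
- snack_box: Bystander: plain cardboard snack box 50 x 120 x 75 mm tall, loose. Origin: centre of its underside.
- beaker: Bystander: grey plastic drinking cup, 70 mm across, 85 mm tall, loose. Origin: centre of its underside.
- spoon: Bystander: steel spoon lying on the table on the robot's left.

How it is judged (in metres and radians):
On the way:
1. both walnuts lie in the hopper, let go, with the slide still shut (x of walnut_a_center in the frame of dispenser between -0.045 and 0.045 m and y of walnut_a_center in the frame of dispenser between -0.055 and 0.055 m and z of walnut_a_center in the frame of dispenser between 0.124 and 0.198 m and contact force between the fingers and walnut_a below 0.1 N and x of walnut_b_center in the frame of dispenser between -0.045 and 0.045 m and y of walnut_b_center in the frame of dispenser between -0.055 and 0.055 m and z of walnut_b_center in the frame of dispenser between 0.124 and 0.198 m and contact force between the fingers and walnut_b below 0.1 N and x of gate in the frame of dispenser above -0.012 m), for 0.2 s.
At the end, for the whole second after the job is handed in: Both walnuts lie in the mug, which still stands upright (within 0.15 rad) and within 20 mm of its place; the slide's tab is level with the clips within 7 mm along the rails and still (under 10 mm/s), held there by the fingers (more than 2 N on the slide) (horizontal distance between each of walnut_a_center, walnut_b_center and mug below 0.042 m and z of walnut_a_center in the frame of mug between 0.003 and 0.085 m and z of walnut_b_center in the frame of mug between 0.003 and 0.085 m and x of tab in the frame of mark between -0.007 and 0.007 m and contact force between the fingers and gate above 2 N and linear speed of gate below 0.01 m/s and angle between mug's own z axis and vertical below 0.15 rad and distance of mug from where it was at the start of the episode below 0.02 m); the arm keeps its last pose, push and grip.
It fails at once if the mug is tipped or pushed more than 30 mm (angle between mug's own z axis and vertical above 0.35 rad or distance of mug from where it was at the start of the episode above 0.03 m).
It fails at once if the snack box, the cup or the spoon is pushed more than 30 mm or knocked over (distance of any of snack_box, beaker, spoon from where it was at the start of the episode above 0.03 m or angle between any of snack_box, beaker's own z axis and vertical above 0.5 rad).
It also fails if it takes over 64 s, if anything falls off the work surface, if the arm or the gripper's body presses on something with over 40 N, if the wrist force passes 120 N, or if a joint passes its speed limit or range.

## Working session

There is one attempt and no reset: what is moved stays moved. The work goes in short steps, Python scripts to look and compute and a tool call to move; the robot and the scene stay as the last step left them, time stands still between calls to the robot, and variables do not carry over. Pictures are saved under pics/ and viewed, at most 10 in all, crops included, and the job is handed in when it is done.

Besides the shell and the picture viewer there is one more tool, called as name([rows], argument=value, ...), one row to a line, values as JSON. apply_moves: Moves the arm, as the interface text tells. Its arguments: {"type":"object","properties":{"moves":{"type":"array"},"hand":{"type":"number"}},"required":["moves"]}

```bash
mkdir -p pics; cat > h.py <<'E'
from station import r, imaging, models
import numpy as np, cv2
def ray(p,at):
    K=np.array(p["intrinsics"]);u=np.array([at[0]*640,at[1]*400,1.])
    return np.array(p["eye"]),np.array(p["orientation"])@np.linalg.solve(K,u)
def onz(p,at,z):
    e,d=ray(p,at);return e+d*(z-e[2])/d[2]
def proj(p,X):
    c=np.array(p["orientation"]).T@(np.array(X)-np.array(p["eye"]));q=np.array(p["intrinsics"])@c;return q[:2]/q[2]
E
python3 - <<'E'
from h import *
s=r.sense();print({k:np.round(s[k],3).tolist() for k in("time_s","tcp_pos","ee_rot","gripper_width")},r.pinch_z)
H=dict(dispenser=0,hopper=.202,tab=.17,mark=.134,mug=.008,walnut_a_center=.0155,snack_box=0,beaker=0)
ims=[]
for c in("top","side"):
    p=imaging.capture(c);ims.append(p["frame"]);cv2.imwrite(f"pics/{c}0.png",p["frame"])
    print(c,np.round(p["eye"],3))
    for n,z in H.items():
        for d in models.place_of(p,n)[:3]:
            print(n,round(d["confidence"],2),np.round(np.array(d["at"])*[640,400],1),np.round(onz(p,d["at"],z),4))
E
```

```text
{'time_s': 0.0, 'tcp_pos': [0.222, -0.584, 0.221], 'ee_rot': [[-0.935, -0.355, -0.001], [-0.355, 0.935, 0.002], [0.0, 0.002, -1.0]], 'gripper_width': 0.997} 0.0187
top [0.424 0.07  1.327]
dispenser 0.72 [343.3 179. ] [0.6572 0.0118 0.    ]
hopper 0.81 [350.9 173.3] [0.6365 0.0016 0.202 ]
tab 0.86 [339.3 221.8] [0.5164 0.0287 0.17  ]
mark 0.36 [337.5 221.7] [0.5194 0.0323 0.134 ]
mug 0.65 [452.1 169.3] [ 0.6888 -0.3091  0.008 ]
walnut_a_center 0.47 [246.4 244.1] [0.4612 0.2901 0.0155]
snack_box 0.72 [246.1 172.1] [0.6746 0.3009 0.    ]
beaker 0.9 [451.8 167.9] [ 0.6946 -0.3106  0.    ]
side [0.116 0.869 0.647]
dispenser 0.69 [319.6 228.6] [0.6517 0.0059 0.    ]
dispenser 0.63 [359.2 190.6] [ 0.6686 -0.2838  0.    ]
dispenser 0.28 [245.8 344.2] [ 0.543   0.4572 -0.    ]
hopper 0.9 [323.9 167.8] [0.6397 0.008  0.202 ]
tab 0.91 [357.3 190.5] [0.5276 0.0216 0.17  ]
mark 0.64 [395.7 197.6] [ 0.4515 -0.0633  0.134 ]
mark 0.4 [377.5 214. ] [0.4551 0.0455 0.134 ]
mug 0.94 [320.7 226.2] [0.6494 0.0035 0.008 ]
mug 0.3 [319.8 233. ] [0.6318 0.0363 0.008 ]
walnut_a_center 0.67 [316.6 308.3] [0.4693 0.3065 0.0155]
snack_box 0.69 [250.9 275.8] [0.6775 0.2864 0.    ]
beaker 0.86 [356.  185.5] [ 0.6973 -0.3139  0.    ]
```

View pics/top0.png

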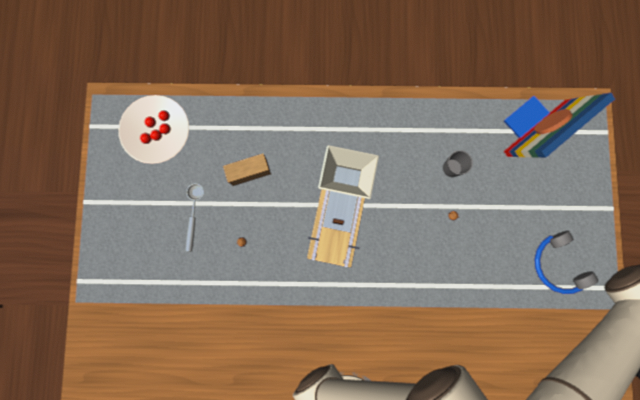

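View pics/side0.png

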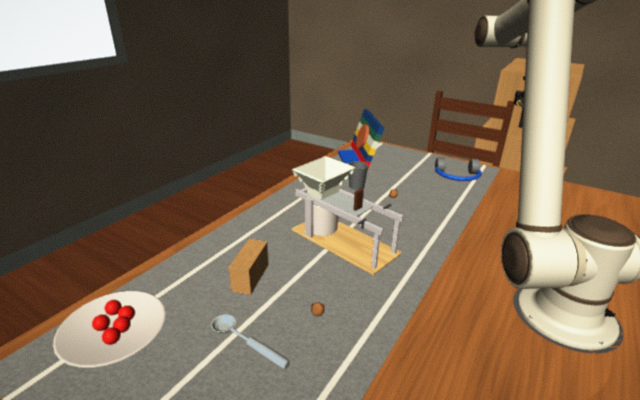

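Top view: walnuts are at about (241,242) and (453,215), the tab at (338,221), the clips at (313,239) and (353,247), and the hopper at (349,173). The dispenser is yawed about -0.2 rad. The network's mark and mug guesses in the top view are wrong. The side view agrees with this layout, with the walnuts at (317,309) and (393,193). Next I'll triangulate.

```bash
python3 - <<'E'
from h import *
P={c:imaging.capture(c) for c in("top","side")}
def px(p,x):return np.array(x)/[640,400]
def blob(p,x):
    f=p["frame"].astype(int);u,v=x;w=f[v-9:v+10,u-9:u+10];m=(w[...,2]-w[...,0])>45
    yy,xx=np.nonzero(m);return np.array([xx.mean()+u-9+.5,yy.mean()+v-9+.5]),m.sum()
def tri(a,b):
    A=0;B=0
    for p,x in((P["top"],a),(P["side"],b)):
        e,d=ray(p,px(p,x));d/=np.linalg.norm(d);M=np.eye(3)-np.outer(d,d);A=A+M;B=B+M@e
    return np.linalg.solve(A,B)
for t,s in(((241,242),(317,309)),((453,215),(393,193))):
    a,n=blob(P["top"],t);b,m=blob(P["side"],s)
    print("walnut",a,n,b,m,onz(P["top"],px(0,a),.0155).round(4),onz(P["side"],px(0,b),.0155).round(4),tri(a,b).round(4))
g={}
for n in("tab","hopper"):
    a,b=[np.array(models.place_of(P[c],n)[0]["at"])*[640,400] for c in P];g[n]=tri(a,b);print(n,g[n].round(4))
for c in P: 
    for d in models.cut_out(P[c],"tab")[:1]: print(c,"tab",np.array(d["extent"])*[640,400,640,400])
a=cv2.resize(P["top"]["frame"][140:275,300:385],None,fx=5,fy=4.4*5/4.4,interpolation=cv2.INTER_CUBIC)[:600]
b=cv2.resize(P["side"]["frame"][150:270,285:410],None,fx=5,fy=5,interpolation=cv2.INTER_CUBIC)
cv2.imwrite("pics/c1.png",cv2.resize(np.hstack([a[:600,:425],b[:600,:]]),None,fx=.76,fy=.76))
E
```

```text
walnut [241.3245614  241.93859649] 57 [317.64184397 309.09574468] 141 [0.4671 0.3049 0.0155] [0.4661 0.3073 0.0155] [0.4672 0.3054 0.0134]
walnut [453.359375 215.640625] 64 [393.44827586 193.31034483] 58 [ 0.5506 -0.3072  0.0155] [ 0.5481 -0.3038  0.0155] [ 0.5503 -0.3082  0.013 ]
tab [0.524  0.0317 0.172 ]
hopper [0.6421 0.0068 0.205 ]
top tab [328.192 166.4    30.4    62.92 ]
side tab [322.88  187.08   46.528  29.   ]
```

View pics/c1.png

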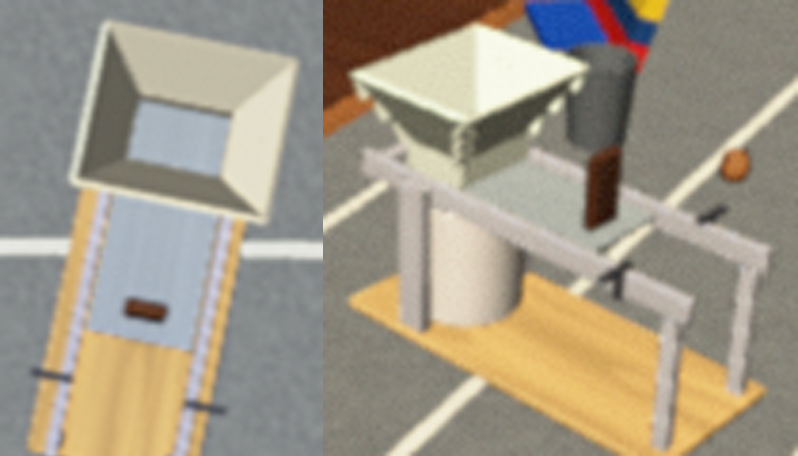

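apply_moves([
  [[-0.038,0.0135,0],0],
  [[-0.038,0.0135,0],0],
  [[-0.038,0.0135,0],0],
  [[-0.038,0.0135,0],0],
  [[-0.038,0.0135,0],0],
])

```text
time_s: 1.72
tcp_pos: [0.3766, -0.4525, 0.2227]
ee_rot: [[-0.935, -0.355, 0.0], [-0.355, 0.935, -0.0], [-0.0, -0.0, -1.0]]
wrist_force: [0.7, -0.3, 0.1]
gripper_width: 0.998
gripper_force: 0.0
```

apply_moves([
  [[-0.038,0.0135,0],0],
  [[-0.038,0.0135,0],0],
  [[-0.038,0.0135,0],0],
  [[-0.038,0.0135,0],0],
  [[-0.038,0.0135,0],0],
])

```text
time_s: 2.13
tcp_pos: [0.5305, -0.3217, 0.2229]
ee_rot: [[-0.935, -0.355, 0.0], [-0.355, 0.935, -0.0], [-0.0, -0.0, -1.0]]
wrist_force: [0.5, -0.1, -0.4]
gripper_width: 1.003
gripper_force: 0.0
```

apply_moves([
  [[0,0,0.02],6.5],
  [[0,0,0.02],6.5],
  [[0,0,0.02],6.5],
  [[0,0,0],6.5],
  [[0,0,0],6.5],
])

```text
time_s: 2.55
tcp_pos: [0.5284, -0.3227, 0.1606]
ee_rot: [[-0.978, 0.208, -0.004], [0.208, 0.978, 0.001], [0.004, 0.0, -1.0]]
wrist_force: [-0.0, -0.3, 0.7]
gripper_width: 1.0
gripper_force: 0.0
```

```bash
cat >> h.py <<'E'
def go(X,yang=None):
    s=r.sense();R=np.array(s["ee_rot"]);t=np.array(s["tcp_pos"])
    a=np.degrees(np.arctan2(R[1,1],R[0,1]))
    print("tcp",t.round(4),"yang",a.round(2),"tilt z",R[:,2].round(4),"q",np.round(s["joints"],1),"w",round(s["gripper_width"]*87,1),"F",np.round(s["wrist_force"],1),"t",round(s["time_s"],2))
    print("tool shift",(R.T@(np.array(X)-t)).round(4),"turn",None if yang is None else round((a-yang+90)%180-90,2))
E
python3 - <<'E'
from h import *
go([.55,-.307,.005],78)
p=imaging.capture("wrist");cv2.imwrite("pics/w1.png",p["frame"])
print(np.round(p["eye"],3))
for d in models.place_of(p,"walnut_b_center")[:3]: print(round(d["confidence"],2),np.array(d["at"])*[640,400],onz(p,d["at"],.0155).round(4))
p=imaging.capture("top")
C=[onz(p,np.array(x)/[640,400],.134) for x in((313.4,238.4),(354.5,247.1))];print(C,sum(C)/2)
E
```

```text
tcp [ 0.5284 -0.3227  0.1606] yang 77.99 tilt z [-0.0036  0.0012 -1.    ] q [-16.5  24.3  -5.3  -0.  -60.6 -85.6] w 87.0 F [-0.  -0.3  0.7] t 2.55
tool shift [-0.0184  0.0197  0.1556] turn -0.01
[ 0.456 -0.306  0.324]
0.64 [337.792 204.32 ] [ 0.5517 -0.3054  0.0155]
[array([0.474819  , 0.09504709, 0.134     ]), array([ 0.45346754, -0.01275259,  0.134     ])] [0.46414327 0.04114725 0.134     ]
```

View pics/w1.png

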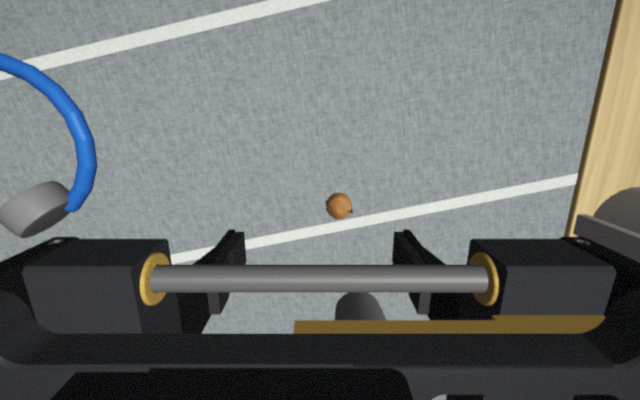

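Wrist view: walnut B is at (338,205), at (0.551,-0.306) in the world, which agrees with the earlier measurement. I'll go down and grip it.

apply_moves([
  [[-0.0186,0.021,0],0],
  [[0,0,0.038],0],
  [[0,0,0.038],0],
  [[0,0,0.038],0],
  [[0,0,0.038],0],
])

```text
time_s: 3.12
tcp_pos: [0.5522, -0.3065, 0.01]
ee_rot: [[-0.98, 0.2, 0.002], [0.2, 0.98, -0.001], [-0.002, -0.0, -1.0]]
wrist_force: [0.7, -0.2, 0.0]
gripper_width: 1.0
gripper_force: 0.0
```

apply_moves([
  [[0,0,0.003],0],
  [[0,0,0],0],
  [[0,0,0],0],
])

```text
time_s: 3.37
tcp_pos: [0.5528, -0.307, 0.0094]
ee_rot: [[-0.979, 0.201, 0.002], [0.201, 0.979, -0.001], [-0.002, -0.001, -1.0]]
wrist_force: [-0.4, 1.0, 0.7]
gripper_width: 1.001
gripper_force: 0.0
```

apply_moves([
  [[0,0,0],0],
  [[0,0,0],0],
  [[0,0,0],0],
  [[0,0,0],0],
  [[0,0,0],0],
], hand=0.015)

```text
time_s: 3.78
tcp_pos: [0.5519, -0.3065, 0.0084]
ee_rot: [[-0.979, 0.203, 0.001], [0.203, 0.979, -0.0], [-0.001, -0.0, -1.0]]
wrist_force: [0.4, -0.3, -0.7]
gripper_width: 0.71
gripper_force: 0.0
```

apply_moves([
  [[0,0,0],0],
  [[0,0,0],0],
  [[0,0,-0.01],0],
  [[0,0,-0.03],0],
  [[0,0,-0.035],0],
])

```text
time_s: 4.2
tcp_pos: [0.5499, -0.3059, 0.0815]
ee_rot: [[-0.979, 0.203, -0.006], [0.203, 0.979, 0.002], [0.006, 0.001, -1.0]]
wrist_force: [1.9, 0.5, 1.1]
gripper_width: 0.326
gripper_force: 0.0
```

The fingers close slowly, so I lifted too early. I'll reopen and look.

apply_moves([
  [[0,0,-0.02],0],
  [[0,0,0],0],
  [[0,0,0],0],
  [[0,0,0],0],
  [[0,0,0],0],
], hand=0.06)

```text
time_s: 4.62
tcp_pos: [0.5507, -0.3061, 0.1013]
ee_rot: [[-0.979, 0.203, -0.003], [0.203, 0.979, 0.001], [0.003, 0.0, -1.0]]
wrist_force: [-0.0, -0.4, -0.1]
gripper_width: 0.616
gripper_force: 0.0
```

```bash
python3 - <<'E'
from h import *
p=imaging.capture("wrist")
X=[.551,-.306,.005]
for d in models.place_of(p,"walnut_b_center")[:3]:
    Y=onz(p,d["at"],.0155);print(round(d["confidence"],2),np.array(d["at"])*[640,400],Y.round(4))
go(X,78)
p=imaging.capture("top")
f=p["frame"].astype(int)[195:235,435:475];m=(f[...,2]-f[...,0])>45;print(m.sum(),np.argwhere(m).mean(0)+[195.5,435.5])
E
```

```text
0.83 [321.088 205.   ] [ 0.5532 -0.3034  0.0155]
tcp [ 0.5509 -0.3062  0.1012] yang 78.28 tilt z [-2.7e-03  8.0e-04 -1.0e+00] q [-14.4  28.6  -7.6  -0.  -54.  -87.3] w 58.1 F [-0.1  0.4  1.1] t 4.72
tool shift [-0.0004  0.0002  0.0962] turn 0.28
9 [210.05555556 469.38888889]
```

The walnut is still in place at about (0.552,-0.305).

apply_moves([
  [[-0.001,0.001,0.035],0],
  [[0,0,0.035],0],
  [[0,0,0.026],0],
  [[0,0,0],0],
  [[0,0,0],0],
])

```text
time_s: 5.18
tcp_pos: [0.5521, -0.3054, 0.0047]
ee_rot: [[-0.979, 0.203, -0.003], [0.203, 0.979, 0.001], [0.003, 0.0, -1.0]]
wrist_force: [-0.1, 0.2, 0.5]
gripper_width: 0.691
gripper_force: 0.0
```

apply_moves([
  [[0,0,0],0],
  [[0,0,0],0],
  [[0,0,0],0],
  [[0,0,0],0],
  [[0,0,0],0],
], hand=0.015)

```text
time_s: 5.6
tcp_pos: [0.553, -0.3057, 0.007]
ee_rot: [[-0.979, 0.203, 0.001], [0.203, 0.979, -0.0], [-0.001, -0.0, -1.0]]
wrist_force: [0.2, -0.3, -0.6]
gripper_width: 0.397
gripper_force: 0.0
```

apply_moves([
  [[0,0,0],0],
  [[0,0,0],0],
  [[0,0,0],0],
  [[0,0,0],0],
])

```text
time_s: 5.93
tcp_pos: [0.5529, -0.3057, 0.0069]
ee_rot: [[-0.979, 0.203, 0.0], [0.203, 0.979, -0.0], [-0.0, -0.0, -1.0]]
wrist_force: [-0.4, 0.2, 2.0]
gripper_width: 0.306
gripper_force: 30.0
```

apply_moves([
  [[0,0,-0.02],0],
  [[0,0,-0.04],0],
  [[0,0,-0.04],0],
  [[0,0,-0.04],0],
  [[0,0,-0.04],0],
])

```text
time_s: 6.35
tcp_pos: [0.5524, -0.3055, 0.1883]
ee_rot: [[-0.979, 0.203, -0.0], [0.203, 0.979, 0.0], [0.0, 0.0, -1.0]]
wrist_force: [1.9, -0.7, -0.6]
gripper_width: 0.308
gripper_force: 30.0
```

apply_moves([
  [[0,0,-0.04],0],
  [[0,0,-0.03],0],
  [[-0.0025,0.036,0],0],
  [[-0.0025,0.036,0],0],
  [[-0.0025,0.036,0],0],
])

```text
time_s: 6.77
tcp_pos: [0.5821, -0.2006, 0.2572]
ee_rot: [[-0.979, 0.205, 0.001], [0.205, 0.979, 0.0], [-0.001, 0.001, -1.0]]
wrist_force: [-0.1, -0.2, -0.8]
gripper_width: 0.309
gripper_force: 30.0
```

apply_moves([
  [[-0.0025,0.036,0],0],
  [[-0.0025,0.036,0],0],
  [[-0.0025,0.036,0],0],
  [[-0.0025,0.036,0],0],
  [[-0.0025,0.036,0],0],
])

```text
time_s: 7.18
tcp_pos: [0.6309, -0.0259, 0.2564]
ee_rot: [[-0.979, 0.203, -0.0], [0.203, 0.979, 0.0], [0.0, 0.0, -1.0]]
wrist_force: [0.3, -1.1, 0.3]
gripper_width: 0.307
gripper_force: 30.0
```

apply_moves([
  [[-0.0025,0.035,0],0],
  [[0,0,0],0],
  [[0,0,0],0],
])

```text
time_s: 7.43
tcp_pos: [0.6405, 0.0079, 0.2558]
ee_rot: [[-0.98, 0.2, -0.001], [0.2, 0.98, -0.0], [0.001, -0.0, -1.0]]
wrist_force: [-0.5, -0.2, 0.8]
gripper_width: 0.308
gripper_force: 30.0
```

```bash
python3 - <<'E'
from h import *
go([.641,.006,.187],78.5)
for c in("side","wrist"):
    p=imaging.capture(c);cv2.imwrite(f"pics/{c}2.png",p["frame"])
    for n,z in(("hopper",.202),("tab",.17),("mark",.134)):
        for d in models.place_of(p,n)[:2]: print(c,n,round(d["confidence"],2),np.array(d["at"])*[640,400],onz(p,d["at"],z).round(4))
E
```

```text
tcp [0.6405 0.0079 0.2558] yang 78.46 tilt z [-1.2e-03 -1.0e-04 -1.0e+00] q [  15.1   22.5    6.    -0.   -73.5 -116.7] w 26.8 F [-0.5 -0.2  0.8] t 7.43
tool shift [-0.001  -0.0017  0.0688] turn -0.04
side hopper 0.84 [322.368 167.4  ] [0.6447 0.0081 0.202 ]
side tab 0.86 [358.912 192.6  ] [0.5186 0.0298 0.17  ]
side mark 0.62 [376.32 209.92] [0.4666 0.0281 0.134 ]
wrist tab 0.91 [321.472  45.4  ] [0.5194 0.0333 0.17  ]
```

View pics/wrist2.png

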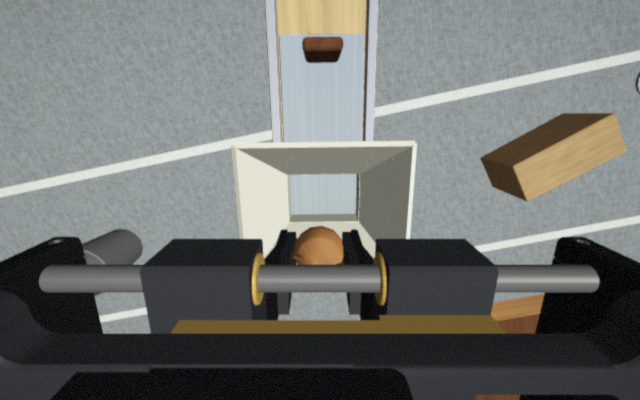

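Wrist view: the walnut (320,248) is centred laterally between the hopper walls, which span 235–415 px. I'll lower and release it.

apply_moves([
  [[0,-0.001,0.03],0],
  [[0,0,0.03],0],
  [[0,0,0.01],0],
  [[0,0,0],0],
  [[0,0,0],0],
])

```text
time_s: 8.25
tcp_pos: [0.6407, 0.0046, 0.1871]
ee_rot: [[-0.979, 0.203, 0.0], [0.203, 0.979, -0.001], [-0.0, -0.001, -1.0]]
wrist_force: [0.4, -0.2, 0.0]
gripper_width: 0.31
gripper_force: 30.0
```

apply_moves([
  [[0,0,0],0],
  [[0,0,0],0],
  [[0,0,0],0],
  [[0,0,0],0],
  [[0,0,0],0],
], hand=0.05)

```text
time_s: 8.67
tcp_pos: [0.6405, 0.0052, 0.1873]
ee_rot: [[-0.979, 0.203, 0.001], [0.203, 0.979, 0.0], [-0.001, 0.001, -1.0]]
wrist_force: [0.4, 0.1, -1.1]
gripper_width: 0.55
gripper_force: 0.0
```

apply_moves([
  [[0,0,-0.03],0],
  [[0,0,-0.03],0],
  [[0,0,-0.03],0],
  [[0,0,0],0],
])

```text
time_s: 9.0
tcp_pos: [0.6433, 0.0049, 0.2846]
ee_rot: [[-0.979, 0.202, 0.014], [0.202, 0.979, 0.0], [-0.013, 0.003, -1.0]]
wrist_force: [-0.1, 0.6, 1.3]
gripper_width: 0.571
gripper_force: 0.0
```

```bash
python3 - <<'E'
from h import *
go([.467,.3055,.1],78.5)
p=imaging.capture("wrist");cv2.imwrite("pics/wrist3.png",p["frame"])
for n,z in(("walnut_b_center",.14),("tab",.17),("hopper",.202),("snack_box",0),("mark",.134)):
        for d in models.place_of(p,n)[:2]: print(n,round(d["confidence"],2),np.array(d["at"])*[640,400],onz(p,d["at"],z).round(4))
E
```

```text
tcp [0.6433 0.0049 0.2846] yang 78.34 tilt z [ 1.380e-02  3.000e-04 -9.999e-01] q [  14.9   21.6    8.5    0.2  -76.2 -116.6] w 49.7 F [-0.1  0.6  1.3] t 9.0
tool shift [0.2359 0.2582 0.1823] turn -0.16
walnut_b_center 0.78 [318.912 179.2  ] [0.6377 0.0078 0.14  ]
tab 0.78 [321.408  47.2  ] [0.5205 0.034  0.17  ]
hopper 0.73 [318.912 161.   ] [0.6086 0.0135 0.202 ]
hopper 0.64 [323.072 199.6  ] [0.6418 0.0103 0.202 ]
snack_box 0.69 [511.808 145.68 ] [0.6778 0.2922 0.    ]
```

View pics/wrist3.png

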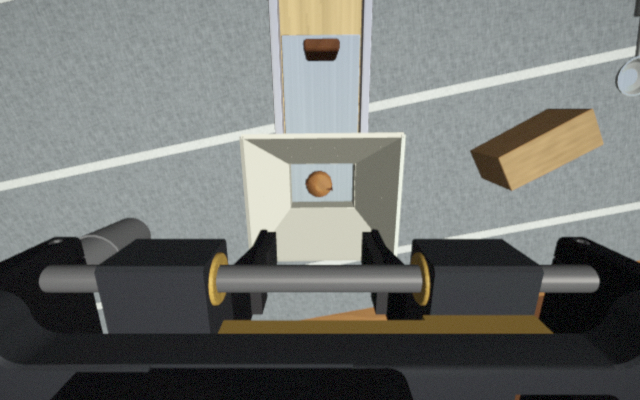

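The walnut lies in the hopper throat at (319,183). Next is walnut A.

apply_moves([
  [[0.026,0.0287,0],0],
  [[0.026,0.0287,0],0],
  [[0.026,0.0287,0],0],
  [[0.026,0.0287,0],0],
  [[0.026,0.0287,0],0],
], hand=0.065)

```text
time_s: 9.72
tcp_pos: [0.5406, 0.1729, 0.2755]
ee_rot: [[-0.979, 0.203, -0.002], [0.203, 0.979, -0.001], [0.001, -0.001, -1.0]]
wrist_force: [1.1, 0.7, 0.6]
gripper_width: 0.737
gripper_force: 0.0
```

apply_moves([
  [[0.026,0.0287,0],0],
  [[0.026,0.0287,0],0],
  [[0.026,0.0287,0],0],
  [[0.026,0.0287,0],0],
  [[0,0,0.04],0],
])

```text
time_s: 10.13
tcp_pos: [0.4647, 0.313, 0.2431]
ee_rot: [[-0.981, 0.195, 0.013], [0.196, 0.981, 0.011], [-0.01, 0.013, -1.0]]
wrist_force: [1.8, 0.2, 0.4]
gripper_width: 0.746
gripper_force: 0.0
```

apply_moves([
  [[0,0,0.04],0],
  [[0,0,0.04],0],
  [[0,0,0.04],0],
  [[0,0,0],0],
  [[0,0,0],0],
])

```text
time_s: 10.55
tcp_pos: [0.4627, 0.3043, 0.1147]
ee_rot: [[-0.979, 0.202, -0.004], [0.202, 0.979, -0.005], [0.002, -0.006, -1.0]]
wrist_force: [-0.3, 0.6, -0.0]
gripper_width: 0.748
gripper_force: 0.0
```

```bash
python3 - <<'E'
from h import *
p=imaging.capture("wrist");X=[.467,.3055,.1]
for d in models.place_of(p,"walnut_a_center")[:3]: print(round(d["confidence"],2),np.array(d["at"])*[640,400],onz(p,d["at"],.0155).round(4))
go([.4675,.306,.005],78.5)
E
```

```text
0.78 [321.728 202.32 ] [0.4668 0.3068 0.0155]
tcp [0.465  0.3066 0.1187] yang 78.33 tilt z [ 0.0031  0.002  -1.    ] q [ 5.010e+01  2.100e+01 -1.760e+01  1.000e-01 -5.120e+01 -1.518e+02] w 64.7 F [0.3 0.1 0.6] t 10.65
tool shift [-0.0022 -0.0004  0.1137] turn -0.17
```

apply_moves([
  [[-0.002,0,0.038],0],
  [[0,0,0.038],0],
  [[0,0,0.037],0],
  [[0,0,0],0],
  [[0,0,0],0],
])

```text
time_s: 11.07
tcp_pos: [0.4666, 0.3061, 0.0053]
ee_rot: [[-0.979, 0.203, 0.001], [0.203, 0.979, 0.001], [-0.001, 0.001, -1.0]]
wrist_force: [-0.4, 0.1, 0.8]
gripper_width: 0.746
gripper_force: 0.0
```

apply_moves([
  [[0,0,0],0],
  [[0,0,0],0],
  [[0,0,0],0],
  [[0,0,0],0],
  [[0,0,0],0],
], hand=0.015)

```text
time_s: 11.48
tcp_pos: [0.4657, 0.3053, 0.0045]
ee_rot: [[-0.979, 0.203, 0.001], [0.203, 0.979, 0.001], [-0.001, 0.001, -1.0]]
wrist_force: [0.1, 0.2, -0.5]
gripper_width: 0.453
gripper_force: 0.0
```

apply_moves([
  [[0,0,0],0],
  [[0,0,0],0],
  [[0,0,0],0],
  [[0,0,0],0],
  [[0,0,0],0],
])

```text
time_s: 11.9
tcp_pos: [0.4656, 0.3052, 0.0038]
ee_rot: [[-0.979, 0.203, 0.0], [0.203, 0.979, 0.0], [-0.0, 0.0, -1.0]]
wrist_force: [-1.3, -0.9, 2.9]
gripper_width: 0.303
gripper_force: 30.0
```

apply_moves([
  [[0,0,-0.02],0],
  [[0,0,-0.04],0],
  [[0,0,-0.04],0],
  [[0,0,-0.04],0],
  [[0,0,-0.04],0],
])

```text
time_s: 12.32
tcp_pos: [0.4651, 0.3047, 0.1851]
ee_rot: [[-0.979, 0.203, -0.001], [0.203, 0.979, -0.001], [0.001, -0.001, -1.0]]
wrist_force: [0.8, 0.3, -0.4]
gripper_width: 0.307
gripper_force: 30.0
```

apply_moves([
  [[0,0,-0.04],0],
  [[0,0,-0.035],0],
  [[-0.0258,-0.0287,0],0],
  [[-0.0258,-0.0287,0],0],
  [[-0.0258,-0.0287,0],0],
])

```text
time_s: 12.73
tcp_pos: [0.524, 0.2046, 0.2592]
ee_rot: [[-0.98, 0.201, 0.001], [0.201, 0.98, 0.001], [-0.001, 0.001, -1.0]]
wrist_force: [0.0, 0.7, -0.4]
gripper_width: 0.303
gripper_force: 30.0
```

apply_moves([
  [[-0.0258,-0.0287,0],0],
  [[-0.0258,-0.0287,0],0],
  [[-0.0258,-0.0287,0],0],
  [[-0.0258,-0.0287,0],0],
  [[-0.0258,-0.0287,0],0],
])

```text
time_s: 13.15
tcp_pos: [0.6214, 0.0366, 0.258]
ee_rot: [[-0.979, 0.203, -0.001], [0.203, 0.979, 0.0], [0.001, -0.0, -1.0]]
wrist_force: [1.0, 0.6, -0.5]
gripper_width: 0.305
gripper_force: 30.0
```

apply_moves([
  [[-0.0258,-0.0287,0],0],
  [[0,0,0],0],
  [[0,0,0],0],
])

```text
time_s: 13.4
tcp_pos: [0.6407, 0.003, 0.257]
ee_rot: [[-0.978, 0.207, -0.002], [0.207, 0.978, -0.0], [0.002, -0.001, -1.0]]
wrist_force: [-0.2, 0.4, 0.6]
gripper_width: 0.301
gripper_force: 30.0
```

```bash
python3 - <<'E'
from h import *
go([.641,.006,.189],78.5)
E
```

```text
tcp [0.6407 0.003  0.257 ] yang 78.07 tilt z [-2.3e-03 -1.0e-04 -1.0e+00] q [  14.7   22.5    6.2   -0.   -73.8 -116.6] w 26.2 F [-0.2  0.4  0.6] t 13.4
tool shift [0.0002 0.003  0.068 ] turn -0.43
```

apply_moves([
  [[0,0.01,0.03],0],
  [[0,0,0.03],0],
  [[0,0,0.004],0],
  [[0,0,0],0],
  [[0,0,0],0],
])

```text
time_s: 13.82
tcp_pos: [0.6429, 0.0155, 0.1958]
ee_rot: [[-0.98, 0.201, 0.001], [0.201, 0.98, -0.001], [-0.002, -0.0, -1.0]]
wrist_force: [-0.1, 0.3, -0.4]
gripper_width: 0.309
gripper_force: 30.0
```

apply_moves([
  [[0,0,0],0],
  [[0,0,0],0],
  [[0,0,0],0],
  [[0,0,0],0],
  [[0,0,0],0],
], hand=0.05)

```text
time_s: 14.23
tcp_pos: [0.6426, 0.0148, 0.1952]
ee_rot: [[-0.979, 0.203, 0.001], [0.203, 0.979, 0.0], [-0.001, 0.0, -1.0]]
wrist_force: [0.7, -1.1, 0.2]
gripper_width: 0.547
gripper_force: 0.0
```

apply_moves([
  [[0,0,-0.03],0],
  [[0,0,-0.03],0],
  [[0,0,-0.03],0],
  [[0.035,0,0],0],
  [[0.035,0,0],0],
])

```text
time_s: 14.65
tcp_pos: [0.5752, 0.0292, 0.2862]
ee_rot: [[-0.979, 0.205, 0.004], [0.205, 0.979, 0.001], [-0.004, 0.002, -1.0]]
wrist_force: [-0.7, 0.4, -0.1]
gripper_width: 0.571
gripper_force: 0.0
```

apply_moves([
  [[0.035,0,0],0],
  [[0,0,0],0],
  [[0,0,0],0],
  [[0,0,0],0],
])

```text
time_s: 14.98
tcp_pos: [0.5402, 0.0362, 0.2853]
ee_rot: [[-0.979, 0.203, 0.002], [0.203, 0.979, 0.0], [-0.002, 0.001, -1.0]]
wrist_force: [0.5, 0.4, 1.1]
gripper_width: 0.576
gripper_force: 0.0
```

```bash
python3 - <<'E'
from h import *
go([.522,.032,.15],168.5)
P=[imaging.capture("wrist"),imaging.capture("top"),imaging.capture("side")]
for p in P:
  for n,z in(("walnut_b_center",.14),("tab",.17),("mark",.134),("hopper",.202)):
        for d in models.place_of(p,n)[:2]: print(n,round(d["confidence"],2),np.array(d["at"])*[640,400],onz(p,d["at"],z).round(4))
cv2.imwrite("pics/w4.png",P[0]["frame"])
E
```

```text
tcp [0.5402 0.0362 0.2853] yang 78.3 tilt z [ 1.9e-03  3.0e-04 -1.0e+00] q [  21.    11.5   -5.3    0.   -73.  -122.7] w 50.1 F [0.5 0.4 1.1] t 14.98
tool shift [ 0.0172 -0.0079  0.1353] turn 89.8
walnut_b_center 0.36 [308.032 174.52 ] [0.5259 0.029  0.14  ]
tab 0.73 [310.592 173.32 ] [0.5195 0.0339 0.17  ]
hopper 0.69 [311.872 306.68 ] [0.6402 0.01   0.202 ]
tab 0.73 [337.28 222.32] [0.515  0.0339 0.17  ]
mark 0.37 [247.68 171.4 ] [0.6512 0.2734 0.134 ]
tab 0.76 [359.424 189.8  ] [0.5249 0.0148 0.17  ]
mark 0.64 [377.472 211.6  ] [0.4604 0.0344 0.134 ]
hopper 0.72 [320.32 166.8 ] [0.6515 0.0078 0.202 ]
```

View pics/w4.png

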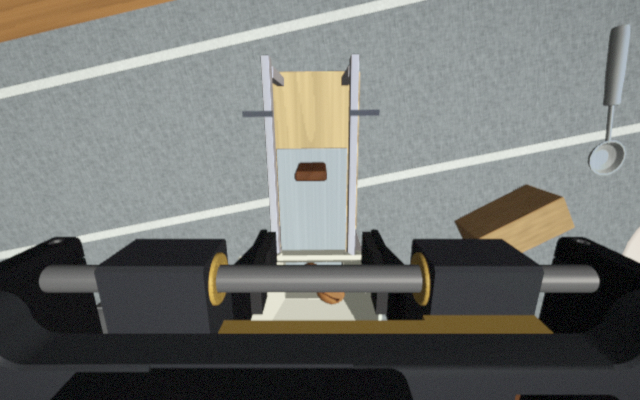

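Wrist view: both walnuts show in the hopper at (312,268) and (330,295). The clips are at (258,113) and (365,112), and the tab top is near (311,165). I'll measure these precisely and check the nuts in the top view.

```bash
python3 - <<'E'
from h import *
p=imaging.capture("wrist");f=p["frame"].astype(int);g=f.sum(2)
def cen(u0,u1,v0,v1,m):
    yy,xx=np.nonzero(m[v0:v1,u0:u1]);return np.array([xx.mean()+u0+.5,yy.mean()+v0+.5]),len(xx),(xx.min()+u0,xx.max()+u0,yy.min()+v0,yy.max()+v0)
W=lambda q,z:onz(p,np.array(q)/[640,400],z)
L,n1,b1=cen(241,262,104,122,g<260);R_,n2,b2=cen(361,384,104,122,g<260)
cl,cr=W(L,.134),W(R_,.134);mk=(cl+cr)/2
print(L,n1,b1,R_,n2,b2,cl.round(4),cr.round(4),mk.round(4))
d=cl-cr;ya=np.degrees(np.arctan2(d[1],d[0]));print("clip-line angle",ya,np.linalg.norm(d))
brown=(f[...,2]-f[...,0]>15)&(g<330)
T,n,b=cen(285,340,150,190,brown);print("tab blob",T,n,b)
for v in range(156,186,2): print(v,f[v,311].tolist(),end=" ")
t=imaging.capture("top");F=t["frame"].astype(int);m=(F[...,2]-F[...,0]>45);m=m[165:200,325:370]
k,_,st,ce=cv2.connectedComponentsWithStats(m.astype(np.uint8));print("\ntop nuts",st[1:,4],ce[1:]+[325,165])
E
```

```text
<stdin>:4: RuntimeWarning: Mean of empty slice.
  ret = ret.dtype.type(ret / rcount)
Traceback (most recent call last):
ValueError: zero-size array to reduction operation minimum which has no identity
```

```bash
python3 - <<'E'
from h import *
p=imaging.capture("wrist");f=p["frame"].astype(int);g=f.sum(2)
def cen(u0,u1,v0,v1,m):
    yy,xx=np.nonzero(m[v0:v1,u0:u1]);return np.array([xx.mean()+u0+.5,yy.mean()+v0+.5]),len(xx),(xx.min()+u0,xx.max()+u0,yy.min()+v0,yy.max()+v0)
W=lambda q,z:onz(p,np.array(q)/[640,400],z)
print(g[106:120,252].tolist(),g[106:120,370].tolist())
for v in range(154,190,2): print(v,f[v,311].tolist(),end=" ")
print()
C=[]
for u0,u1 in((244,261),(362,378)):
    w=np.clip(330-g[104:122,u0:u1],0,None);v=(w.sum(1)*np.arange(104.5,122)).sum()/w.sum();C.append(W([(u0+u1)/2,v],.134));print(v)
d=C[0]-C[1];print("clips",np.round(C,4),np.mean(C,0).round(4),np.degrees(np.arctan2(d[1],d[0])))
t=imaging.capture("top");F=t["frame"].astype(int);m=(F[...,2]-F[...,0]>45);m=m[165:200,325:370]
k,_,st,ce=cv2.connectedComponentsWithStats(m.astype(np.uint8));print("\ntop nuts",st[1:,4],ce[1:]+[325,165])
E
```

```text
[467, 473, 477, 475, 466, 405, 317, 302, 291, 286, 300, 352, 442, 475] [479, 478, 475, 472, 413, 314, 296, 288, 296, 304, 372, 423, 438, 443]
154 [198, 194, 182] 156 [196, 193, 181] 158 [195, 192, 180] 160 [197, 191, 181] 162 [171, 168, 160] 164 [36, 45, 63] 166 [19, 37, 58] 168 [22, 37, 62] 170 [25, 42, 65] 172 [39, 59, 90] 174 [48, 74, 113] 176 [51, 79, 118] 178 [48, 76, 118] 180 [49, 73, 111] 182 [158, 156, 152] 184 [198, 195, 184] 186 [198, 195, 184] 188 [199, 194, 183] 
115.01556662515567
113.65194054500412
clips [[ 0.455  -0.0133  0.134 ]
 [ 0.4778  0.1029  0.134 ]] [0.4664 0.0448 0.134 ] -101.08404428800226

top nuts [] []
```

```bash
python3 - <<'E'
from h import *
p=imaging.capture("wrist")
a=onz(p,np.array([311.3,177.2])/[640,400],.18);M=np.array([.4664,.0448,0]);x=np.array([.981,-.192,0])
print("tab",a.round(4),"tab-mark along x",(a-M)@x)
t=imaging.capture("top")
for n in("walnut_a_center","hopper"):
    for d in models.place_of(t,n)[:4]:print(n,round(d["confidence"],2),np.array(d["at"])*[640,400])
A=cv2.resize(t["frame"][140:260,300:390],None,fx=4,fy=4);B=cv2.resize(p["frame"][240:340,240:400],None,fx=2.4,fy=2.4)
B=cv2.copyMakeBorder(B,0,480-B.shape[0],0,0,0);cv2.imwrite("pics/c5.png",np.hstack([A,B]))
E
```

```text
tab [0.5203 0.0344 0.18  ] tab-mark along x 0.054883229369320156
hopper 0.68 [349.632 173.6  ]
```

View pics/c5.png

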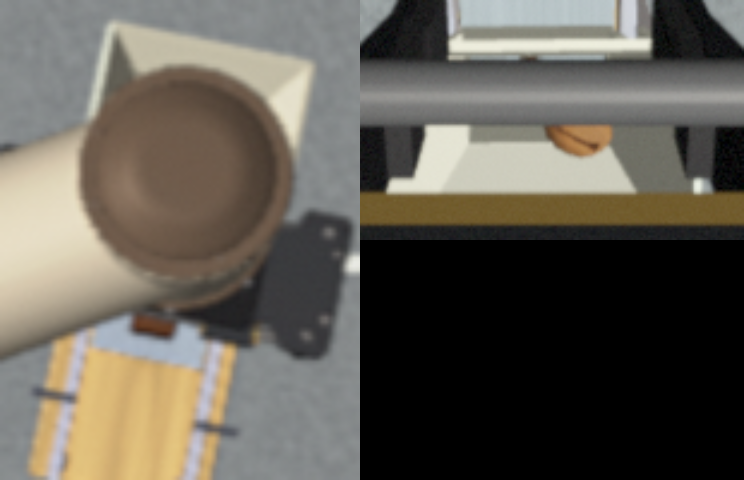

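The arm hides part of the hopper, so only one nut is visible. I'll turn for the tab grasp and check again before pulling.

apply_moves([
  [[0,0,0],-7],
  [[0,0,0],-7],
  [[0,0,0],-7],
  [[0,0,0],-7],
  [[0,0,0],-7],
])

```text
time_s: 16.5
tcp_pos: [0.5396, 0.0361, 0.2846]
ee_rot: [[-0.916, -0.401, -0.0], [-0.401, 0.916, 0.0], [0.0, 0.0, -1.0]]
wrist_force: [0.4, -0.4, -0.3]
gripper_width: 0.573
gripper_force: 0.0
```

apply_moves([
  [[0,0,0],-7],
  [[0,0,0],-7],
  [[0,0,0],-7],
  [[0,0,0],-7],
  [[0,0,0],-7],
])

```text
time_s: 16.92
tcp_pos: [0.5396, 0.0361, 0.2846]
ee_rot: [[-0.521, -0.854, -0.0], [-0.854, 0.521, -0.0], [0.0, 0.0, -1.0]]
wrist_force: [-0.1, 0.3, -0.7]
gripper_width: 0.575
gripper_force: 0.0
```

apply_moves([
  [[0,0,0],-7],
  [[0,0,0],-7],
  [[0,0,0],-6.6],
  [[0,0,0],0],
  [[0,0,0],0],
])

```text
time_s: 17.33
tcp_pos: [0.5396, 0.0361, 0.2846]
ee_rot: [[-0.196, -0.981, -0.0], [-0.981, 0.196, 0.0], [-0.0, 0.0, -1.0]]
wrist_force: [0.4, -0.4, -0.1]
gripper_width: 0.575
gripper_force: 0.0
```

```bash
python3 - <<'E'
from h import *
go([.5203,.0344,.152],168.8)
w=imaging.capture("wrist");t=imaging.capture("top")
for p in(w,t):
  for n in("walnut_a_center","tab"):
    for d in models.place_of(p,n)[:4]:print(n,round(d["confidence"],2),np.array(d["at"])*[640,400])
A=cv2.resize(t["frame"][140:260,310:400],None,fx=3,fy=3);B=cv2.resize(w["frame"],None,fx=.8,fy=.8)
A=cv2.copyMakeBorder(A,0,0,0,0,0);B=cv2.copyMakeBorder(B,0,40,0,0,0);cv2.imwrite("pics/c6.png",np.hstack([A,B]))
E
```

```text
tcp [0.5396 0.0361 0.2846] yang 168.71 tilt z [-0.  0. -1.] q [ 21.   11.6  -5.4  -0.  -73.  -32.3] w 50.0 F [ 0.4 -0.4 -0.1] t 17.33
tool shift [0.0055 0.0186 0.1326] turn -0.09
walnut_a_center 0.62 [205.568 202.6  ]
tab 0.67 [339.328 187.8  ]
tab 0.26 [219.712 175.92 ]
```

View pics/c6.png

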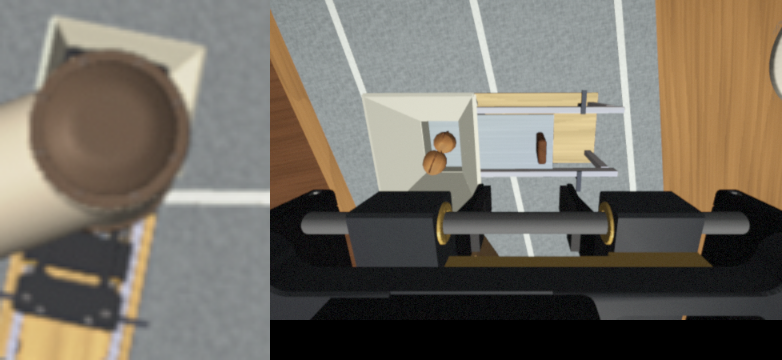

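Wrist view: both walnuts are in the hopper throat, at about (445,142) and (434,162) in the crop. Now I'll go down on the tab.

apply_moves([
  [[0.0055,0.0186,0],0],
  [[0,0,0.035],0],
  [[0,0,0.035],0],
  [[0,0,0.035],0],
  [[0,0,0.027],0],
])

```text
time_s: 18.05
tcp_pos: [0.5191, 0.0341, 0.1504]
ee_rot: [[-0.194, -0.981, -0.002], [-0.981, 0.194, -0.0], [0.0, 0.002, -1.0]]
wrist_force: [-0.0, 0.0, 0.9]
gripper_width: 0.574
gripper_force: 0.0
```

apply_moves([
  [[0,0,0],0],
  [[0,0,0],0],
  [[0,0,0],0],
  [[0,0,0],0],
  [[0,0,0],0],
], hand=0.0)

```text
time_s: 18.47
tcp_pos: [0.5216, 0.0347, 0.1546]
ee_rot: [[-0.193, -0.981, 0.004], [-0.981, 0.193, 0.001], [-0.002, -0.004, -1.0]]
wrist_force: [0.8, 1.1, 0.9]
gripper_width: 0.278
gripper_force: 0.0
```

apply_moves([
  [[0,0,0],0],
  [[0,0,0],0],
  [[0,0,0],0],
  [[0,0,0],0],
  [[0,0,0],0],
])

```text
time_s: 18.88
tcp_pos: [0.5194, 0.0345, 0.1534]
ee_rot: [[-0.193, -0.981, -0.001], [-0.981, 0.193, 0.0], [-0.0, 0.001, -1.0]]
wrist_force: [-5.1, 2.4, 5.3]
gripper_width: 0.11
gripper_force: 30.0
```

apply_moves([
  [[0,0.011,0],0],
  [[0,0.011,0],0],
  [[0,0.011,0],0],
  [[0,0.011,0],0],
  [[0,0.01,0],0],
])

```text
time_s: 19.3
tcp_pos: [0.4688, 0.0446, 0.1534]
ee_rot: [[-0.192, -0.981, 0.006], [-0.981, 0.192, -0.0], [-0.001, -0.006, -1.0]]
wrist_force: [6.1, -5.0, -2.1]
gripper_width: 0.112
gripper_force: 30.1
```

apply_moves([
  [[0,0,0],0],
  [[0,0,0],0],
  [[0,0,0],0],
  [[0,0,0],0],
  [[0,0,0],0],
])

```text
time_s: 19.72
tcp_pos: [0.4692, 0.0445, 0.1534]
ee_rot: [[-0.192, -0.981, 0.005], [-0.981, 0.192, -0.0], [-0.001, -0.005, -1.0]]
wrist_force: [6.3, -4.1, -1.6]
gripper_width: 0.118
gripper_force: 30.0
```

```bash
python3 - <<'E'
from h import *
go([.4664,.0448,.1534],168.8)
w=imaging.capture("wrist");t=imaging.capture("side")
for p in(w,t):
  for n in("walnut_a_center","tab","mark","mug"):
    for d in models.place_of(p,n)[:3]:print(n,round(d["confidence"],2),np.array(d["at"])*[640,400])
A=cv2.resize(t["frame"][140:280,280:420],None,fx=2.5,fy=2.5);B=cv2.resize(w["frame"],None,fx=.7,fy=.7)
B=cv2.copyMakeBorder(B,0,70,0,0,0);cv2.imwrite("pics/c7.png",np.hstack([A,B]))
E
```

```text
tcp [0.4692 0.0445 0.1534] yang 168.93 tilt z [ 4.8e-03 -2.0e-04 -1.0e+00] q [ 25.3  10.9 -26.5   0.2 -52.4 -36.5] w 10.2 F [ 6.3 -4.1 -1.6] t 19.72
tool shift [ 0.0002  0.0029 -0.0001] turn 0.13
tab 0.7 [318.976 257.88 ]
mark 0.36 [317.376 258.88 ]
walnut_a_center 0.15 [373.824 212.92 ]
tab 0.66 [376.512 196.68 ]
mark 0.63 [378.112 211.68 ]
mug 0.85 [322.688 229.88 ]
```

View pics/c7.png

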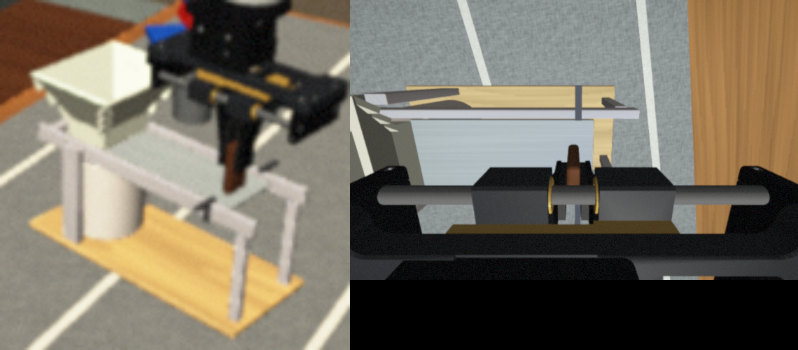

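The side view shows the tab nearly level with the clips. The wrist view shows it a few mm short (tab column 573, clip column 578 in the crop), so I'll pull 3 mm more and re-measure.

apply_moves([
  [[0,0.0015,0],0],
  [[0,0.0015,0],0],
  [[0,0,0],0],
  [[0,0,0],0],
  [[0,0,0],0],
])

```text
time_s: 20.63
tcp_pos: [0.4664, 0.045, 0.1533]
ee_rot: [[-0.192, -0.981, 0.005], [-0.981, 0.192, -0.0], [-0.001, -0.005, -1.0]]
wrist_force: [6.3, -4.5, -1.3]
gripper_width: 0.112
gripper_force: 30.0
```

```bash
python3 - <<'E'
from h import *
go([.4664,.0448,.1534],168.8)
p=imaging.capture("wrist");f=p["frame"].astype(int);g=f.sum(2)
W=lambda q,z:onz(p,np.array(q)/[640,400],z)
M=np.array([.4664,.0448,0]);x=np.array([.981,-.192,0])
for v in(128,138,144):
    w=np.clip(380-g[v,300+200:345+200],0,None)*1.;c=(w*np.arange(500.5,545)).sum()/w.sum() if w.sum() else 0
    print(v,g[v,314:340].tolist())
for v in(214,220,226): print(v,f[v,300:336].sum(1).tolist())
s=imaging.capture("side")
for n in("walnut_a_center","mug"):
    for d in models.place_of(s,n)[:3]:print(n,round(d["confidence"],2),np.array(d["at"])*[640,400])
B=cv2.resize(p["frame"][110:300,240:400],None,fx=3,fy=3);A=cv2.resize(s["frame"][150:250,290:350],None,fx=5,fy=5)
A=cv2.copyMakeBorder(A,0,70,0,0,0);cv2.imwrite("pics/c8.png",np.hstack([A,B]))
E
```

```text
tcp [0.4664 0.045  0.1533] yang 168.93 tilt z [ 4.9e-03 -3.0e-04 -1.0e+00] q [ 25.6  10.6 -26.9   0.2 -52.3 -36.7] w 9.7 F [ 6.3 -4.5 -1.3] t 20.63
tool shift [ 0.0002 -0.0001 -0.0001] turn 0.13
128 [527, 518, 418, 317, 285, 289, 279, 278, 281, 293, 289, 315, 420, 509, 525, 525, 527, 522, 525, 520, 522, 517, 521, 524, 515, 523]
138 [551, 545, 438, 324, 287, 286, 281, 278, 279, 273, 291, 314, 433, 529, 547, 553, 550, 552, 546, 555, 549, 550, 551, 554, 557, 549]
144 [536, 530, 458, 339, 284, 283, 279, 280, 280, 288, 290, 311, 415, 525, 537, 536, 543, 541, 545, 537, 542, 541, 543, 538, 538, 542]
214 [569, 568, 566, 572, 564, 569, 570, 565, 564, 567, 557, 374, 184, 82, 80, 89, 95, 76, 85, 95, 86, 84, 82, 76, 93, 95, 234, 517, 560, 566, 564, 568, 570, 569, 565, 569]
220 [564, 559, 558, 560, 559, 561, 561, 560, 563, 554, 482, 282, 116, 88, 73, 94, 95, 93, 75, 93, 83, 76, 101, 62, 86, 98, 152, 370, 525, 555, 557, 558, 561, 561, 562, 556]
226 [564, 563, 565, 566, 561, 566, 563, 564, 564, 553, 373, 168, 86, 88, 95, 73, 102, 94, 103, 101, 74, 84, 93, 102, 95, 101, 107, 283, 517, 557, 560, 563, 565, 565, 563, 565]
mug 0.94 [319.488 229.4  ]
```

View pics/c8.png

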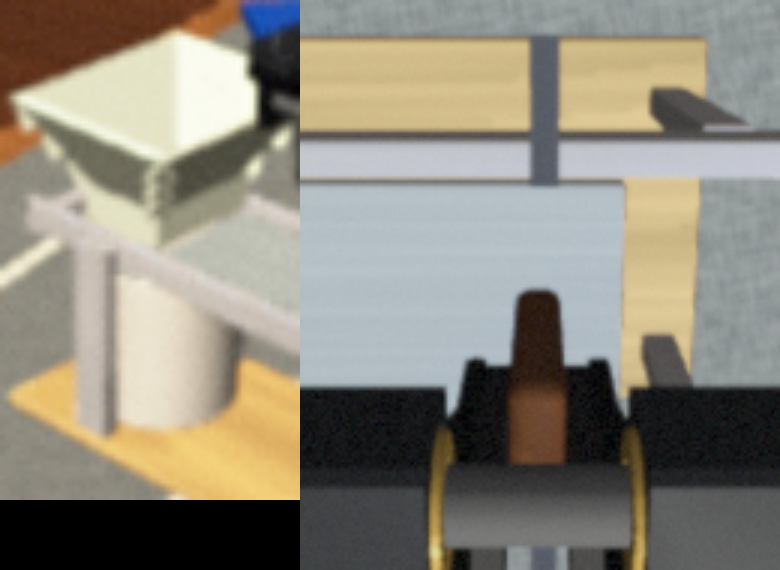

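The tab is level with the clips to about 1 mm (tab column 319.3, clip 321.0, about 1.5 px/mm). I've reached the picture limit (one view over it, in fact), so I'll check the nuts numerically.

```bash
python3 - <<'E'
from h import *
t=imaging.capture("top")
for n in("walnut_a_center","mug","hopper","tab"):
    for d in models.place_of(t,n)[:4]:print(n,round(d["confidence"],2),np.array(d["at"])*[640,400])
for d in models.cut_out(t,"walnut_a")[:4]:print(round(d["confidence"],2),d["region"].sum(),np.array(d["extent"])*[640,400,640,400])
F=t["frame"].astype(int);H=(F[...,2]-F[...,0])[150:200,318:380]
for z in(.14,.05): print(proj(t,[.643,.008,z]))
np.set_printoptions(linewidth=250);print(H[8:44:2,6:48:2])
print(F.sum(2)[158:194:2,324:366:2])
E
```

```text
walnut_a_center 0.45 [342.976 181.32 ]
mug 0.65 [345.472 180.6  ]
hopper 0.69 [349.824 172.   ]
[347.06734805 175.20674919]
[345.39283846 180.91285984]
[[  9  15  13  13  15  24  29  29  28  27  27  29  27  28  29  28  27  28  29  28  28]
 [ 13  14  13  14  12  19  27  28  27  28  28  28  28  28  28  28  27  28  29  28  28]
 [ 15  13  14  13  13  13  25  28  28  28  28  28  28  28  27  28  27  28  27  28  28]
 [ 16  13  11  13  13  12  16  28  27  27  28  28  28  28  27  27  28  28  29  28  27]
 [ 15  14  14  12  12  13  20  20  15  19  21  24  28  27  28  28  27  28  28  28  31]
 [ 15  13  13  14  13  13  17  12   8  10  11  14  14  16  20  22  23  26  28  31  26]
 [ 14  13  13  13  14  12  12  10  17  23  33  34  31  23  19  18  18  18  20  28  24]
 [ 13  13  12  14  14  14  13  31  27  22  21  21  21  23  32  24  24  23  28  25  24]
 [ 14  13  13  13  14  16  32  22  21  21  22  21  22  22  22  26  24  24  31  25  25]
 [ 14  14  13  13  11  29  23  21  23  24  20  23  22  22  21  21  27  22  33  25  24]
 [ 14  13  14  12  12  33  25  55  60  45  36  21  21  22  22  21  20  27  30 
[... 1485 characters left out ...]
58]
 [277 285 280 285 280 582 675 537 381 373 573 682 673 672 672 673 681 600 626 661 658]
 [278 283 284 282 310 620 498 315 321 260 277 615 686 673 681 675 676 638 649 659 658]
 [286 287 287 310 339 426 358 358 351 325 259 419 500 379 573 683 681 652 653 660 657]
 [289 320 342 344 349 341 347 348 350 349 336 365 361 329 292 477 680 643 657 659 659]
 [338 339 342 341 345 345 346 348 348 348 348 347 348 348 341 369 496 566 665 658 658]
 [634 558 459 400 367 333 339 342 343 348 351 346 346 345 350 345 343 367 587 666 658]
 [551 619 630 635 647 612 532 451 399 353 334 340 342 346 347 346 347 344 366 584 660]
 [536 621 553 552 551 577 596 628 647 641 613 539 447 398 350 338 339 343 339 357 529]]
```

Through the open throat the top view shows two brown nuts against the white mug floor, near (340,180) and (350,183). The slide is still held, so I'll hand in.

```bash
python3 -c "
from h import *
go([.4664,.0448,.1534],168.8);print(r.finish_job())"
```

```text
tcp [0.4664 0.045  0.1534] yang 168.92 tilt z [ 4.9e-03 -3.0e-04 -1.0e+00] q [ 25.5  10.6 -26.9   0.2 -52.3 -36.7] w 9.7 F [ 6.3 -4.2 -2.7] t 21.13
tool shift [ 0.0002 -0.     -0.    ] turn 0.12
the job is handed in; nothing more can be done
None
```

The job is handed in at about 21 s, result not shown: both walnuts are in the mug by the top camera, and the gripper is holding the slide with its tab about 1 mm from the clips; I viewed 11 pictures, one over the limit of 10.

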